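# Plug the test gauge into the bench air outlet

## Robot

A 6-joint arm with a two-finger parallel gripper is mounted at the origin on the work surface. World frame = base frame: x ahead of the robot, y to its left, z up, the work surface at z = 0. Lengths are in mm, angles in rad, forces in N, time in s.
With the tool pointing down it reaches from about 350 to 875 mm from the base axis. Payload 15.5 kg.
Tool frame: the origin (TCP) lies between the finger pads; the fingertips stand 22 mm ahead of it and the grasp point (between the pads) lies 3 mm ahead of it (env.tcp_to_tips is the distance from the TCP to the fingertips, in mm); z points along the fingers, y is the line along which they close (so a half turn about z gives the same grasp; the last joint's range is limited). The gripper opens to 85 mm and grips with 20 to 120 N. Pads are 22 mm wide; open, the fingers measure 114 mm over their backs; the gripper's body (76 mm by 85 mm) begins 54 mm behind the grasp point. The pads swing forward as they close: fully open they stand 13 mm farther back than shut.
Start: joints at [1.236, 0.494, 1.345, -0, 1.302, -0.096], TCP at [148.438, 607.119, 253.277] pointing down, gripper open.
Joint ranges: [-2.91, 2.91], [-0.82, 2.16], [0.22, 2.67], [-1.22, 4.37], [0.12, 2.79], [-3.08, 3.08]. Speed limits (rad/s): [1.89, 1.89, 2.57, 3.01, 3.01, 3.01].

## Interface

Orientations are given as a unit quaternion [x, y, z, w].
In Python, from station import env, eyes, finish_job gives the robot as it stands. The module is installed in compiled form; this text tells all that it offers.
- The arm moves only by the shell command python3 -m jog 'ROWS' [FORCE]. ROWS is JSON, a list of rows, each a list of 7 numbers: the turn, a rotation vector about the world's x, y, z in degrees, then the shift along the world's x, y, z in m, then the opening in per cent of the stroke, from 0 (shut) to 100 (fully open). A call has exactly 10 rows; each row shifts and turns the commanded pose from where the row before left it; what a row does not reach is not made up. A row lasts 1/8 s, in which the tool goes at most 62.5 mm and 10.7 degrees, less where a joint would pass 70% of its speed; a pose out of reach is approached as far as the arm can. A call is refused whole if a number of a shift passes 0.0625 or a number of a turn 10.7, either way. A call with a gripper value outside its range is refused whole. The fingers move at their own pace and stop on an object; FORCE is the grip in N (left out, the last holds). Time passes only in rows, so rows that do not move let the fingers close, or fill a call up. It gives the time, the measured TCP pose, the force, the opening and the grip force at its end, in the units of the state.
- env.sense(): the state, without advancing time (a new reading comes with each control period).
- eyes.grab_frame(name): name is "scene" or "top"; returns (picture, depth): 420x560x3 uint8, red, green, blue; 420x560 float32, mm along the optical axis (not along the pixel's ray), 0 where there is no reading.
- eyes.camera_params(name): a dict with "fx", "fy", "cx", "cy" (pixels), "pose" (4x4, takes a point from camera to world coordinates). Camera axes: x right, y down, z forward; pixel columns grow to the right and rows downward; lengths in mm; the calibration is good to about 2 mm. A picture is of the moment at which its call begins. camera_params takes no time and is no camera call.
- finish_job(): hands the job in; it is judged then, once.
Trained networks look in the newest picture that a camera, given by its name, has taken for a name from the list of things; names that differ only in an ending like _2 or _b are one class to them, and where a whole thing is asked for, a point or a joint stands for the part that bears it (a point fixed in the world has none). Each returns a list of dicts, best first, with "confidence" (0 to 1); they miss things now and then, are a little off and sometimes report something else, mostly with a low value. They report only what shows in the picture. A call takes as long as a camera call.
- eyes.spot_in(camera, thing): "location" ([column, row] in pixels, amid what is visible of it).
- eyes.tip_of(camera, thing): "location" ([column, row] in pixels: a listed point, or the origin of a listed thing).
The state is a dict: "time_s": time; "joint_pos": joint angles; "joint_vel": joint speeds; "effort": joint torques, N m; "tcp_pos": TCP position; "eef_rot": TCP orientation; "contact_force": force on the tool from outside, world axes, zero at the start; "torque": the same for the moment, N m; "finger_gap": opening from 0.0 (shut) to 1.0 (fully open); "finger_force": force on a finger pad.
Only numpy, scipy, OpenCV 4.12 (cv2) and the standard library are available. Lean on these libraries where they do the work, as an engineer would, in place of code of your own. Each camera call takes 0.05 s, during which the arm holds its last target. There are 200 camera calls.

## Task

Check the air outlet on the bench: its one-hand coupler has snapped shut with nothing in it, so first draw the ring-grooved sleeve of the empty coupler straight down until it catches and stays down by itself. Then take the blue test gauge from the wooden rack and press its plug squarely into the coupler until it is fully home and the sleeve springs back up and locks it; let go and leave it plugged in, dial upwards. Work by feel: how high the coupler stands on its riser is not known, 12 N or so seats the plug and from about 30 N on its seal is damaged; leave everything else where it is.

Things in the scene. Friction and masses are not known exactly. Their poses are not given: they have to be found in the camera images.
- sleeve (a joint): How far the coupler's ring-grooved sleeve (30 mm wide, 30 mm tall, 33 mm foot rim, top 1 mm below the mouth when up) is drawn down, m: 0 = up, spring 3 N; 0.009 = its stop, 6 N. Drawn 7.5 to 9 mm with the coupler empty it catches and, let go, stays at about 6 mm, baring a red band. Up, its locking dogs stop any plug 9 mm below the mouth. Snaps up when a plug is home
- valve (a joint): Valve collar inside the coupler, m, positive downwards: 0 as found (shut, 13 mm below the mouth), -0.005 risen once the sleeve has caught, 0.0055 to 0.007 pressed open by a plug that is home
- gauge_grip (a point): Centre (half-way up) of the round blue case of the test gauge, 46 mm wide and 27 mm tall, white dial on top. The gauge is 73 mm tall in all, 0.14 to 0.28 kg, and stands upright, plug down, in one hole of the rack. z is up along its axis. 57.5 mm above the tip of its plug
- gauge_nose (a point): Tip of the gauge's steel plug, on its axis, z up. Above it: 2 mm chamfer (10 to 14 mm wide), 14 mm plug, 22 mm hex at 30 mm that rests on the rack. With the sleeve latched down the plug meets the valve 8 mm below the coupler's mouth; pressing on takes 5 N rising to 11 N until, 19 mm deep, it locks and the sleeve flies up; at 20.3 mm it is on its seat
- coupler: Brass port bush under the empty quick coupler: origin on the coupler's axis at the manifold's top, z up, x along the manifold, y across. The steel coupler above is 70 mm tall and run on its threaded riser more or less far: its mouth is 84 to 102 mm above this origin, how much differs each time and is not measured. Bore 15.5 mm, funnelled mouth 20 mm wide, 3 mm deep
- manifold: Fixed aluminium block 170 x 44 x 40 mm, top 44 mm above the table; origin at the table under its middle, x along it. Ports at x = -50 and +50 mm: one has the empty coupler, the other a like one blanked off with a black cap (25 mm wide, 117 mm above the manifold), to be left alone. Free room for fingers on both long sides. At its +x end a ball valve with red lever, 57 mm high, to x = 180 mm
- rack: Wooden rack 240 x 58 x 40 mm, fixed; origin at the table under its middle, x along it, y across. Three holes 16.5 mm wide, 75 mm apart along x, hold the gauge and two other fittings in any order
- fit_cap: Bystander: plug with a black cap 25 mm wide, standing in the rack; origin at the tip of its plug, 10 mm above the table, 56 mm tall
- fit_nozzle: Bystander: plug with an orange and brass blow nozzle, standing in the rack; origin at the tip of its plug, 10 mm above the table, 94 mm tall
- pet: Bystander: clear bottle with blue cap, 66 mm wide, 215 mm tall, origin under its middle
- soda: Bystander: glass bottle with red cap, 58 mm wide, 170 mm tall, origin under its middle
- yog: Bystander: white plastic cup, 68 mm wide, 85 mm tall, origin under its middle
- spanner: Bystander: steel spanner lying on the table
- paint: Bystander: small paint jar with yellow cap, 48 mm wide, 55 mm tall, origin under its middle
- tape_block: Bystander: cork sanding block 70 x 45 x 22 mm, origin under its middle

How it is judged (in metres and radians):
On the way, in this order (a step that is already met when the one before it is completed fails the run):
1. the empty coupler's sleeve is drawn down and stays down by itself (4 mm or more) with no finger on the coupler and the gauge not yet in it (value of joint sleeve above 0.004 m and contact force between the fingers and coupler below 0.2 N and horizontal distance between gauge_nose and coupler above 0.03 m), for 0.2 s.
2. the gauge's plug is fully home in the coupler, holding its valve open (4.5 mm or more), and the sleeve has sprung up and locked it (value of joint sleeve below 0.0015 m and value of joint valve above 0.0045 m and z of gauge_nose in the frame of coupler below 0.0845 m and horizontal distance between gauge_nose and coupler below 0.003 m and angle between the z axis of gauge_nose and the z axis of coupler, either way round below 0.12 rad), for 0.2 s.
At the end, for the whole second after the job is handed in: The gauge is plugged into the coupler that was empty: valve held open 4.5 mm or more, plug tip within 3 mm of the coupler's axis and at most 84.5 mm above the manifold, gauge square to it and upright within 0.12 rad, sleeve up (within 1.5 mm), gauge let go and at rest (all of step 2 and angle between gauge_nose's own z axis and vertical below 0.12 rad and linear speed of gauge below 0.02 m/s); the robot touches nothing.
It fails at once if the plug is forced into or against the coupler: the contact forces between gauge and coupler, the dogs' sideways pinch (about 12 N) included, pass 34 N in all (contact force between gauge and coupler above 34 N).
It fails at once if a bystander is moved by more than 25 mm (distance of any of fit_cap, fit_nozzle, pet, soda, yog, spanner, paint, tape_block from where it was at the start of the episode above 0.025 m).
It fails at once if an upright bystander is tipped over (angle between any of fit_cap, fit_nozzle, pet, soda, yog, paint's own z axis and vertical above 0.5 rad).
It also fails if it takes over 54 s, if anything falls off the work surface, if the arm or the gripper's body presses on something with over 40 N, if the wrist force passes 120 N, or if a joint passes its speed limit or range.

## Working session

There is one attempt and no reset: what is moved stays moved. The work goes in short steps, Python scripts to look and compute and a shell command to move; the robot and the scene stay as the last step left them, time stands still between calls to the robot, and variables do not carry over. Pictures are saved under pics/ and viewed, at most 10 in all, crops included, and the job is handed in when it is done.

```bash
mkdir -p pics; cat > h.py <<'E'
import numpy as np, cv2
from station import env, eyes, finish_job
def grab(n,fn=None):
    p,d=eyes.grab_frame(n)
    if fn: cv2.imwrite('pics/'+fn,cv2.cvtColor(p,cv2.COLOR_RGB2BGR))
    return p,d
def cloud(n,d):
    c=eyes.camera_params(n);T=np.array(c['pose'])
    v,u=np.mgrid[:d.shape[0],:d.shape[1]]
    P=np.stack([(u-c['cx'])*d/c['fx'],(v-c['cy'])*d/c['fy'],d],-1)
    return P@T[:3,:3].T+T[:3,3]
E
python3 - <<'E'
from h import *
np.set_printoptions(precision=1,suppress=True)
s=env.sense();print(s['tcp_pos'],s['eef_rot'],s['contact_force'],s['time_s'])
for n in('scene','top'):
    p,d=grab(n,n+'1.png');W=cloud(n,d);print(n,np.array(eyes.camera_params(n)['pose']),eyes.camera_params(n)['fx'])
    for t in('coupler','sleeve','gauge_grip','manifold','rack','fit_cap','fit_nozzle','pet','soda','yog','paint'):
        for r in eyes.spot_in(n,t)[:2]:
            c,q=map(int,np.round(r['location']));print(t,round(r['confidence'],2),c,q,W[q,c])
E
```

```text
[148.3 606.8 252.7] [ 0.1  1.  -0.  -0. ] [-0.  -0.5  0.1] 0.0
scene [[  -0.8    0.3   -0.5 1180.2]
 [   0.6    0.4   -0.7  823.1]
 [   0.    -0.8   -0.5  776.6]
 [   0.     0.     0.     1. ]] 448.7049632521307
coupler 0.69 288 263 [640.5 182.5 108.5]
sleeve 0.42 293 260 [634.4 193.1 121.3]
gauge_grip 0.77 206 210 [ 654.  -179.7   82.6]
manifold 0.68 231 221 [ 593.6 -142.7   39.4]
manifold 0.56 299 286 [623.5 206.1  44. ]
rack 0.69 231 221 [ 593.6 -142.7   39.4]
rack 0.6 211 177 [ 491.8 -428.9   35.8]
fit_cap 0.58 231 209 [ 581.5 -158.7   69.1]
fit_nozzle 0.67 165 174 [ 651.5 -449.6   88.9]
pet 0.81 415 317 [554.7 482.1 118.3]
soda 0.71 164 175 [ 656.3 -447.7   87.5]
yog 0.57 296 226 [492.7  37.6  76.5]
top [[   0.    -1.     0.2  281.6]
 [  -1.    -0.     0.     8.6]
 [   0.    -0.2   -1.  1349.5]
 [   0.     0.     0.     1. ]] 431.4721543170512
coupler 0.72 217 186 [613.  181.2 135.4]
sleeve 0.58 218 186 [614.  178.7 132.2]
gauge_grip 0.63 338 182 [ 657.9 -179.7   79. ]
manifold 0.57 220 203 [583.5 180.8  45. ]
rack 0.94 329 212 [ 572.  -159.1   36.6]
fit_cap 0.48 332 206 [ 585.4 -164.6   62.9]
fit_nozzle 0.48 323 228 [ 512.7 -136.4   79.9]
fit_nozzle 0.48 333 206 [ 585.8 -167.8   61.9]
pet 0.56 120 211 [523.5 449.5 147.7]
soda 0.85 430 194 [ 623.9 -448.8  110.7]
soda 0.24 275 197 [619.7  11.1   8. ]
yog 0.67 271 241 [478.3  17.5  -0.2]
yog 0.49 217 200 [590.8 189.7  52.7]
paint 0.56 417 246 [ 474.8 -424.5   55.1]
```

View pics/scene1.png

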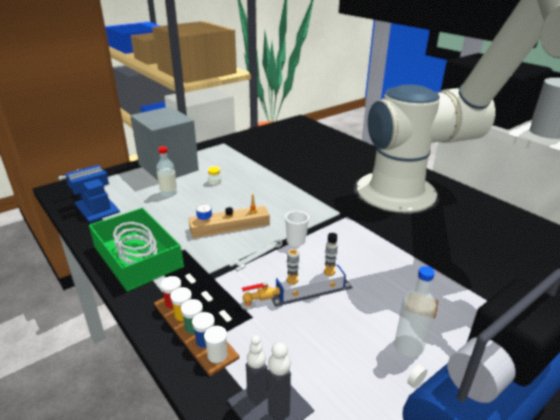

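View pics/top1.png

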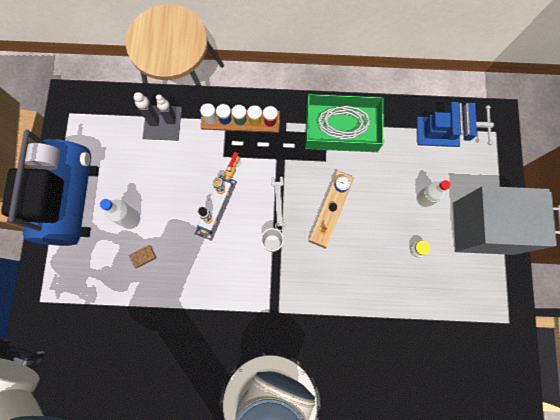

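The scene shows the empty coupler near (292,262), the capped one at (331,245), the gauge at (205,212). In the top view, the empty coupler is at about (218,186), the capped one at (205,212), the gauge at (342,183).

```bash
python3 - <<'E'
from h import *
np.set_printoptions(precision=1,suppress=True)
for n in('scene','top'):
    p,d=grab(n);W=cloud(n,d);ok=d>0
    def sel(c,r,z0,z1): return ok&(np.hypot(W[...,0]-c[0],W[...,1]-c[1])<r)&(W[...,2]>z0)&(W[...,2]<z1)
    for nm,c,r,bands in(('coup',(628,185),38,[(60,75),(75,85),(85,95),(95,105),(105,115),(115,125),(125,135),(135,145),(145,160)]),('cap',(550,215),40,[(100,115),(115,130),(130,150),(150,175)]),('gauge',(655,-180),35,[(50,60),(60,70),(70,78),(78,92)])):
        for z0,z1 in bands:
            m=sel(c,r,z0,z1)
            if m.sum()>2: q=W[m];print(n,nm,z0,z1,m.sum(),q.mean(0),q.min(0),q.max(0),p[m].mean(0))
    m=ok&(abs(W[...,2]-44)<4)&(np.hypot(W[...,0]-590,W[...,1]-190)<110)
    if n=='top':
        for lab,mm in(('man',m),('rack',ok&(abs(W[...,2]-40)<5)&(np.hypot(W[...,0]-580,W[...,1]+160)<140))):
            print(lab,cv2.minAreaRect(W[mm][:,:2].astype(np.float32)))
    for t in('coupler','gauge_grip','gauge_nose','manifold','rack'):
        for r in eyes.tip_of(n,t)[:2]:
            c=eyes.camera_params(n);T=np.array(c['pose']);u,v=r['location']
            ray=T[:3,:3]@[(u-c['cx'])/c['fx'],(v-c['cy'])/c['fy'],1]
            z={'coupler':44,'gauge_grip':67.5,'gauge_nose':10,'manifold':0,'rack':0}[t]
            print(t,round(r['confidence'],2),(T[:3,3]+ray*(z-T[2,3])/ray[2])[:2],(u,v))
    cv2.imwrite(f'pics/z{n}.png',cv2.resize(cv2.cvtColor(p,cv2.COLOR_RGB2BGR)[(210 if n=='scene' else 150):(310 if n=='scene' else 250),(230 if n=='scene' else 170):(370 if n=='scene' else 310)],None,fx=5,fy=5,interpolation=cv2.INTER_CUBIC))
E
python3 -c "
import cv2,numpy as np
a=cv2.imread('pics/zscene.png');b=cv2.imread('pics/ztop.png')
cv2.imwrite('pics/both.png',cv2.resize(np.hstack([a,b]),(800,300)))"
```

```text
scene coup 60 75 39 [631.  188.8  70.3] [615.3 174.9  60.3] [640.5 194.9  74.7] [151.6 124.3  80.8]
scene coup 75 85 33 [632.8 189.2  80.1] [621.9 170.5  75.2] [641.1 197.8  85. ] [97.  90.7 82.5]
scene coup 85 95 38 [632.4 189.2  91.5] [614.6 169.9  85.3] [642.1 199.3  94.7] [120.1 124.7 126.6]
scene coup 95 105 27 [631.5 190.1  98.5] [613.7 174.5  95.1] [640.3 196.9 103.8] [103.7 108.  111.1]
scene coup 105 115 47 [633.6 190.4 110.2] [615.5 170.6 105.3] [642.4 199.1 114.9] [139.1 145.1 146.7]
scene coup 115 125 45 [632.5 191.2 120.6] [616.2 176.5 115.9] [641.2 200.  124.8] [121.6 125.8 126.6]
scene coup 125 135 75 [628.7 185.6 130.9] [612.9 168.1 125. ] [642.3 198.4 135. ] [169.3 160.1 138.9]
scene coup 135 145 36 [628.4 185.3 136.3] [614.1 171.4 135. ] [639.9 197.8 138.2] [203.8 183.5 147.3]
scene cap 100 115 51 [539.2 221.7 108.7] [525.1 204.1 101.2] [548.1 231.4 114.9] [125.8 131.  133.1]
scene cap 115 130 63 [539.  223.2 122.5] [523.2 202.6 115.2] [546.6 230.9 129.9] [120.1 125.2 127.8]
scene cap 130 150 84 [537.5 220.6 138.6] [517.  202.  130.1] [546.5 230.4 150. ] [139.4 140.
[... 2238 characters left out ...]
1.    75.7] [ 631.7 -214.1   71.2] [ 678.4 -171.7   78. ] [134.7 147.9 183.6]
top gauge 78 92 159 [ 654.3 -191.7   82.1] [ 632.  -213.2   78.2] [ 676.  -170.2   91.8] [224.1 221.8 225.5]
man ((596.5432739257812, 193.2469024658203), (45.9471321105957, 207.80209350585938), 69.98632049560547)
rack ((584.4588012695312, -166.24105834960938), (58.11714553833008, 241.3255157470703), 69.97038269042969)
coupler 0.67 [ 633.8 -454.7] (424.1, 196.4)
coupler 0.46 [626.2 180.1] (221.2, 189.8)
gauge_grip 0.54 [ 662.1 -193.1] (341.8, 181.9)
gauge_grip 0.33 [395.5 398.6] (141.2, 259.7)
manifold 0.89 [575.5 206.3] (213.5, 208.3)
rack 0.65 [ 648.2 -461.3] (421.3, 195.5)
rack 0.61 [ 586.2 -159.8] (327.8, 210.1)
```

View pics/zscene.png

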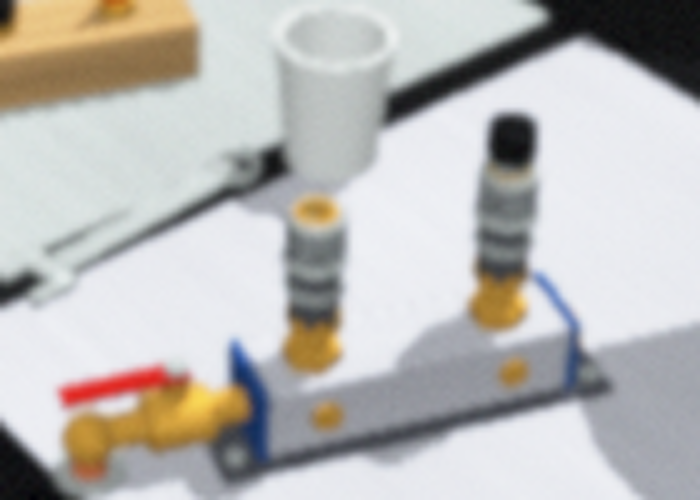

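The crop shows the empty coupler with its orange mouth at about (318,210) in the crop and the capped one at (512,140). The port spacing I measured (101 mm) and the gauge's place on the rack (75 mm from the rack's middle) both agree with the task. Coupler axis ≈ (627.6,183), mouth ≈ z 136; gauge axis ≈ (655,-191.8); manifold and rack both at about -20°.

```bash
cat > st.py <<'E'
from h import *
from scipy.spatial.transform import Rotation as R
np.set_printoptions(precision=2,suppress=True)
s=env.sense();M=R.from_quat(s['eef_rot']).as_matrix()
print(s['time_s'],s['tcp_pos'],'z',M[:,2],'yaw_y',np.degrees(np.arctan2(M[1,1],M[0,1])),'q',s['joint_pos'],s['contact_force'],s['finger_gap'],env.tcp_to_tips)
E
python3 st.py
```

```text
1.8 [148.41 607.12 253.26] z [-0. -0. -1.] yaw_y 76.26118735280076 q [ 1.24  0.49  1.35  0.    1.3  -0.1 ] [-0.46  1.08 -0.3 ] 1.0006794074885415 22.0
```

```bash
python3 -m jog '[[0,0,-0.63,0.043,-0.038,0,100],[0,0,-0.63,0.043,-0.038,0,100],[0,0,-0.63,0.043,-0.038,0,100],[0,0,-0.63,0.043,-0.038,0,100],[0,0,-0.63,0.043,-0.038,0,100],[0,0,-0.63,0.043,-0.038,0,100],[0,0,-0.63,0.043,-0.038,0,100],[0,0,-0.63,0.043,-0.038,0,100],[0,0,-0.63,0.043,-0.038,0,100],[0,0,-0.63,0.043,-0.038,0,100]]' 60; python3 st.py
```

```text
time_s: 3.05
tcp_pos: [579.8, 225.6, 253.4]
eef_rot: [0.174, 0.985, 0.0, 0.0]
contact_force: [-0.2, 0.5, -0.4]
finger_gap: 0.995
finger_force: 0.0
3.05 [579.76 225.64 253.41] z [ 0.  0. -1.] yaw_y 69.93145562878956 q [ 0.28  0.49  1.35  0.    1.3  -0.95] [-0.21  0.48 -0.36] 0.9948051612316252 22.0
```

```bash
python3 -m jog '[[0,0,0,0.0245,-0.0215,0,100],[0,0,0,0.024,-0.0218,0,100],[0,0,0,0,0,-0.03,100],[0,0,0,0,0,-0.03,100],[0,0,0,0,0,-0.03,100],[0,0,0,0,0,-0.026,100],[0,0,0,0,0,-0.01,100],[0,0,0,0,0,0,100],[0,0,0,0,0,0,100],[0,0,0,0,0,0,100]]' 60; python3 - <<'E'
from h import *
p,d=grab('scene')
cv2.imwrite('pics/c1.png',cv2.resize(cv2.cvtColor(p,cv2.COLOR_RGB2BGR)[180:320,220:380],None,fx=5,fy=4.2))
E
```

```text
time_s: 4.3
tcp_pos: [627.4, 183.9, 128.3]
eef_rot: [0.174, 0.985, 0.0, 0.001]
contact_force: [-0.4, -0.2, 0.2]
finger_gap: 0.998
finger_force: 0.0
```

View pics/c1.png

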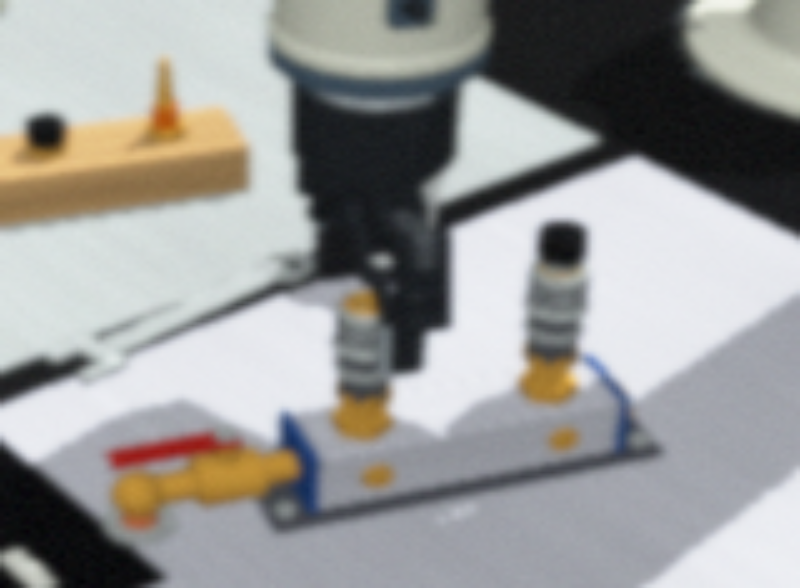

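The crop shows the near finger in front and to the right of the coupler (410,330), with nothing fouled. Closing now.

```bash
python3 -m jog '[[0,0,0,0,0,0,0],[0,0,0,0,0,0,0],[0,0,0,0,0,0,0],[0,0,0,0,0,0,0],[0,0,0,0,0,0,0],[0,0,0,0,0,0,0],[0,0,0,0,0,0,0],[0,0,0,0,0,0,0],[0,0,0,0,0,0,0],[0,0,0,0,0,0,0]]' 60
```

```text
time_s: 5.6
tcp_pos: [626.7, 183.3, 127.3]
eef_rot: [0.174, 0.985, -0.0, -0.0]
contact_force: [-1.9, -4.9, 2.5]
finger_gap: 0.336
finger_force: 59.0
```

```bash
python3 -m jog '[[0,0,0,0,0,-0.001,0],[0,0,0,0,0,-0.001,0],[0,0,0,0,0,-0.001,0],[0,0,0,0,0,-0.001,0],[0,0,0,0,0,-0.001,0],[0,0,0,0,0,-0.001,0],[0,0,0,0,0,-0.001,0],[0,0,0,0,0,-0.001,0],[0,0,0,0,0,0,0],[0,0,0,0,0,0,0]]'
```

```text
time_s: 6.85
tcp_pos: [626.8, 183.3, 119.4]
eef_rot: [0.174, 0.985, -0.0, -0.0]
contact_force: [-3.5, -4.9, 4.9]
finger_gap: 0.344
finger_force: 59.7
```

```bash
python3 -m jog '[[0,0,0,0,0,-0.0005,0],[0,0,0,0,0,-0.0003,0],[0,0,0,0,0,0,0],[0,0,0,0,0,0,100],[0,0,0,0,0,0,100],[0,0,0,0,0,0,100],[0,0,0,0,0,0,100],[0,0,0,0,0,0,100],[0,0,0,0,0,0,100],[0,0,0,0,0,0,100]]'; python3 - <<'E'
from h import *
p,d=grab('scene')
cv2.imwrite('pics/c2.png',cv2.resize(cv2.cvtColor(p,cv2.COLOR_RGB2BGR)[220:300,260:360],None,fx=7,fy=7))
E
```

```text
time_s: 8.1
tcp_pos: [626.9, 183.8, 118.5]
eef_rot: [0.174, 0.985, -0.0, -0.0]
contact_force: [-0.2, -0.3, 0.0]
finger_gap: 1.003
finger_force: 0.0
```

View pics/c2.png

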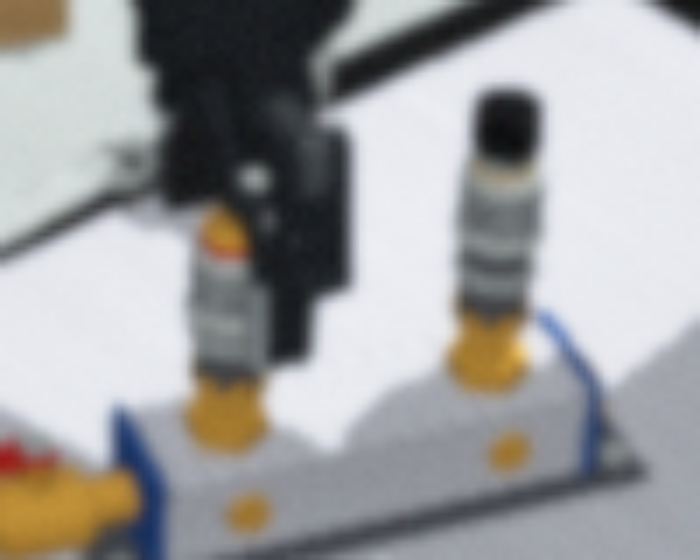

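The crop shows the red band bared at (225,252), so the sleeve has caught with the fingers off. Now to the gauge.

```bash
python3 -m jog '[[0,0,0,0,0,0.03,100],[0,0,0,0,0,0.05,100],[0,0,0,0,0,0.04,100],[0,0,0,0.004,-0.045,0,100],[0,0,0,0.004,-0.055,0,100],[0,0,0,0.004,-0.055,0,100],[0,0,0,0.004,-0.055,0,100],[0,0,0,0.004,-0.055,0,100],[0,0,0,0.004,-0.055,0,100],[0,0,0,0.004,-0.055,0,100]]'; python3 st.py
```

```text
time_s: 9.4
tcp_pos: [654.8, -193.0, 238.6]
eef_rot: [0.174, 0.985, -0.0, 0.0]
contact_force: [0.5, -0.4, 0.7]
finger_gap: 0.999
finger_force: 0.0
9.4 [ 654.85 -193.02  238.56] z [ 0. -0. -1.] yaw_y 69.95998397314031 q [-0.37  0.59  1.21  0.    1.35 -1.6 ] [ 0.52 -0.36  0.74] 0.9993314257442955 22.0
```

```bash
python3 -m jog '[[0,0,0,0,0,-0.05,100],[0,0,0,0,0,-0.05,100],[0,0,0,0,0,-0.04,100],[0,0,0,0,0,-0.02,100],[0,0,0,0,0,-0.007,100],[0,0,0,0,0,0,100],[0,0,0,0,0,0,100],[0,0,0,0,0,0,0],[0,0,0,0,0,0,0],[0,0,0,0,0,0,0]]' 80; python3 -m jog '[[0,0,0,0,0,0,0],[0,0,0,0,0,0,0],[0,0,0,0,0,0,0],[0,0,0,0,0,0,0],[0,0,0,0,0,0,0],[0,0,0,0,0,0.005,0],[0,0,0,0,0,0.01,0],[0,0,0,0,0,0.02,0],[0,0,0,0,0,0.02,0],[0,0,0,0,0,0,0]]'; python3 st.py
```

```text
time_s: 10.65
tcp_pos: [655.2, -191.3, 72.3]
eef_rot: [0.174, 0.985, -0.0, 0.0]
contact_force: [-2.6, 0.1, 10.0]
finger_gap: 0.521
finger_force: 80.2
time_s: 11.9
tcp_pos: [656.1, -191.4, 129.1]
eef_rot: [0.174, 0.985, -0.0, 0.002]
contact_force: [0.1, 0.0, -1.5]
finger_gap: 0.517
finger_force: 81.8
11.9 [ 656.07 -191.44  129.08] z [ 0. -0. -1.] yaw_y 69.9665684401941 q [-0.37  0.7   1.32  0.    1.12 -1.59] [ 0.11  0.02 -1.49] 0.5167021109152327 22.0
```

```bash
python3 -m jog '[[0,0,0,0,0,0.045,0],[0,0,0,0,0,0.05,0],[0,0,0,-0.0035,0.035,0,0],[0,0,0,-0.0035,0.05,0,0],[0,0,0,-0.0035,0.054,0,0],[0,0,0,-0.0035,0.054,0,0],[0,0,0,-0.0035,0.054,0,0],[0,0,0,-0.0035,0.054,0,0],[0,0,0,-0.0035,0.045,0,0],[0,0,0,-0.0035,0.029,0,0]]' 80;python3 -m jog '[[0,0,0,0,0,0,0],[0,0,0,0,0,0,0],[0,0,0,0,0,0,0],[0,0,0,0,0,0,0],[0,0,0,0,0,0,0],[0,0,0,0,0,0,0],[0,0,0,0,0,0,0],[0,0,0,0,0,0,0],[0,0,0,0,0,0,0],[0,0,0,0,0,0,0]]'; python3 st.py; python3 - <<'E'
from h import *
for n in('scene','top'):
    p,d=grab(n);W=cloud(n,d);np.set_printoptions(precision=1,suppress=True)
    hsv=cv2.cvtColor(p,cv2.COLOR_RGB2HSV)
    near=(d>0)&(np.hypot(W[...,0]-628,W[...,1]-183)<45)
    blue=near&(hsv[...,0]>100)&(hsv[...,0]<125)&(hsv[...,1]>120)&(W[...,2]>180)
    print(n,'blue',blue.sum(),W[blue].min(0) if blue.any() else'',W[blue].max(0) if blue.any() else'')
    for z0 in range(96,204,6):
        m=near&(W[...,2]>=z0)&(W[...,2]<z0+6)
        if m.sum()>2:
            q=W[m];rt=np.array([-.8,.6])/1.0; v,u=np.where(m);print(z0,m.sum(),q.mean(0),'u',u.min(),u.max(),p[m].mean(0))
    if n=='scene': cv2.imwrite('pics/c3.png',cv2.resize(cv2.cvtColor(p,cv2.COLOR_RGB2BGR)[190:300,250:350],None,fx=5,fy=5,interpolation=cv2.INTER_CUBIC))
    for t in('gauge_nose','gauge_grip','coupler'):print(t,[(np.array(r['location']),round(r['confidence'],2)) for r in eyes.tip_of(n,t)[:2]])
E
```

```text
time_s: 13.15
tcp_pos: [626.2, 186.1, 221.1]
eef_rot: [0.173, 0.985, 0.0, -0.0]
contact_force: [0.4, 0.4, -2.1]
finger_gap: 0.52
finger_force: 82.0
time_s: 14.4
tcp_pos: [626.9, 183.9, 221.5]
eef_rot: [0.174, 0.985, 0.0, -0.0]
contact_force: [-0.3, -0.5, -2.1]
finger_gap: 0.518
finger_force: 82.0
14.4 [626.93 183.86 221.48] z [-0.  0. -1.] yaw_y 69.96306909323445 q [ 0.19  0.56  1.31  0.    1.27 -1.03] [-0.35 -0.49 -2.05] 0.5183681189400878 22.0
scene blue 70 [641.8 176.9 207.5] [650.3 199.  231.2]
96 16 [634.4 190.6  98.8] u 286 297 [132.4 138.9 139.4]
102 32 [633.7 189.8 104.7] u 286 299 [143.4 149.3 150.8]
108 28 [631.8 191.5 110.9] u 287 299 [121.6 126.8 129.1]
114 25 [631.6 191.3 116.9] u 287 299 [121.3 126.6 129.6]
120 25 [634.2 189.5 123.3] u 287 299 [136.9 141.8 143.4]
126 59 [628.6 186.5 129.2] u 287 299 [162.4 136.6 113.5]
132 34 [626.6 182.4 135.3] u 289 297 [174.2 138.6  90. ]
162 14 [627.8 185.7 166.4] u 291 296 [150.8 156.5 155.9]
168 10 [629.5 185.2 171.2] u 291 296 [141.9 147.4 147.1]
174 11 [629.9 187.4 177.8] u 291 296 [137.4 142.5 142.4]
180 12 [629.7 185.9 182.9] u 291 296 [140.3 142.4 136.5]
186 6 [634.2 186.5 190. ] u 289 294 [146.3 136.  117.2]
192 8 [636.1 186.4 194.7] u 289 293 [133.5 117.8 106.2]
198 3 [637.2 208.3 203.5] u 295 301 [137.  142.  140.3]
gauge_nose [(array([295.6, 239.6]), 0.77)]
gauge_grip [(array([293.9, 219.6]), 0.51)]
coupler [(array([290.9, 281.7]), 0.59)]
top blue 5 [591.3 152.8 272.6] [608.8 172.8 349.1]
gauge_nose [(array([129.5, 215.8]), 0.35)]
gauge_grip []
coupler [(array([423. , 198.3]), 0.55)]
```

View pics/c3.png

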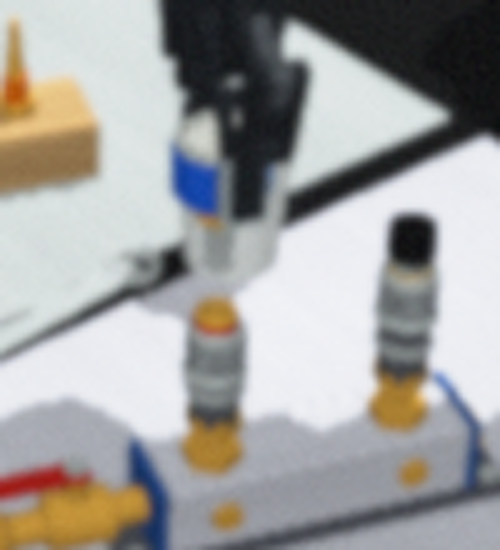

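The crop shows the gauge held upright, plug above the red-banded coupler. The plug's column range 291–296 and the sleeve's 287–299 share the same middle, so they are aligned to within about 1 mm. Lowering.

```bash
python3 -m jog '[[0,0,0,0,-0.0005,-0.01,0],[0,0,0,0,0,-0.01,0],[0,0,0,0,0,-0.001,0],[0,0,0,0,0,-0.001,0],[0,0,0,0,0,-0.001,0],[0,0,0,0,0,-0.001,0],[0,0,0,0,0,-0.001,0],[0,0,0,0,0,-0.001,0],[0,0,0,0,0,0,0],[0,0,0,0,0,0,0]]'
```

```text
time_s: 16.05
tcp_pos: [626.9, 183.3, 195.5]
eef_rot: [0.174, 0.985, -0.0, -0.0]
contact_force: [-1.2, -0.1, -1.8]
finger_gap: 0.519
finger_force: 82.0
```

```bash
python3 -m jog '[[0,0,0,0,0,-0.001,0],[0,0,0,0,0,-0.001,0],[0,0,0,0,0,-0.001,0],[0,0,0,0,0,-0.001,0],[0,0,0,0,0,-0.001,0],[0,0,0,0,0,-0.001,0],[0,0,0,0,0,-0.001,0],[0,0,0,0,0,0,0],[0,0,0,0,0,0,0],[0,0,0,0,0,0,0]]'
```

```text
time_s: 17.3
tcp_pos: [627.0, 183.3, 188.7]
eef_rot: [0.174, 0.985, 0.0, 0.0]
contact_force: [-0.5, 0.5, 3.6]
finger_gap: 0.515
finger_force: 82.0
```

```bash
python3 -m jog '[[0,0,0,0,0,-0.001,0],[0,0,0,0,0,-0.001,0],[0,0,0,0,0,-0.001,0],[0,0,0,0,0,-0.001,0],[0,0,0,0,0,-0.001,0],[0,0,0,0,0,-0.001,0],[0,0,0,0,0,-0.001,0],[0,0,0,0,0,0,0],[0,0,0,0,0,0,0],[0,0,0,0,0,0,0]]'
```

```text
time_s: 18.55
tcp_pos: [627.0, 183.5, 181.5]
eef_rot: [0.174, 0.985, 0.0, 0.0]
contact_force: [-0.5, 1.4, 5.5]
finger_gap: 0.52
finger_force: 82.2
```

```bash
python3 -m jog '[[0,0,0,0,0,-0.0005,0],[0,0,0,0,0,-0.0005,0],[0,0,0,0,0,-0.0005,0],[0,0,0,0,0,-0.0005,0],[0,0,0,0,0,0,0],[0,0,0,0,0,0,0],[0,0,0,0,0,0,0],[0,0,0,0,0,0,0],[0,0,0,0,0,0,0],[0,0,0,0,0,0,0]]'
```

```text
time_s: 19.8
tcp_pos: [627.0, 183.4, 179.6]
eef_rot: [0.174, 0.985, 0.0, 0.0]
contact_force: [-2.3, 1.3, 5.9]
finger_gap: 0.52
finger_force: 82.4
```

```bash
python3 -m jog '[[0,0,0,0,0,-0.0005,0],[0,0,0,0,0,0,0],[0,0,0,0,0,-0.0005,0],[0,0,0,0,0,0,0],[0,0,0,0,0,-0.0005,0],[0,0,0,0,0,0,0],[0,0,0,0,0,0,0],[0,0,0,0,0,0,0],[0,0,0,0,0,0,0],[0,0,0,0,0,0,0]]'
```

```text
time_s: 21.05
tcp_pos: [626.9, 183.3, 177.9]
eef_rot: [0.174, 0.985, -0.0, -0.0]
contact_force: [0.6, 1.9, -1.5]
finger_gap: 0.518
finger_force: 82.1
```

```bash
python3 - <<'E'
from h import *
p,d=grab('scene')
cv2.imwrite('pics/c4.png',cv2.resize(cv2.cvtColor(p,cv2.COLOR_RGB2BGR)[200:300,250:350],None,fx=6,fy=6,interpolation=cv2.INTER_CUBIC))
E
```

```text
(no output)
```

View pics/c4.png

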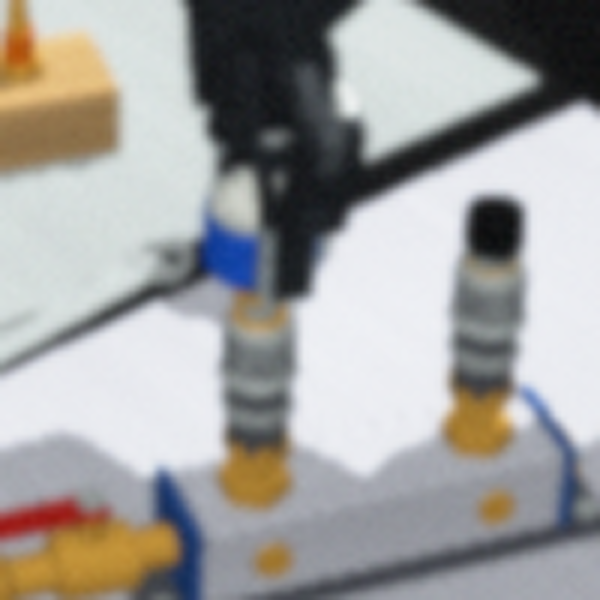

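The crop shows the red band gone and the sleeve up at (258,335), so the plug is locked. Letting go and withdrawing straight up.

```bash
python3 -m jog '[[0,0,0,0,0,0,60],[0,0,0,0,0,0,70],[0,0,0,0,0,0,100],[0,0,0,0,0,0,100],[0,0,0,0,0,0,100],[0,0,0,0,0,0,100],[0,0,0,0,0,0.02,100],[0,0,0,0,0,0.04,100],[0,0,0,0,0,0.05,100],[0,0,0,0,0,0,100]]'; python3 - <<'E'
from h import *
np.set_printoptions(precision=1,suppress=True)
p,d=grab('scene');W=cloud('scene',d)
m=(d>0)&(np.hypot(W[...,0]-627,W[...,1]-183)<32)&(W[...,2]<205)
for a,b in((105,140),(160,182),(183,205)):
    q=W[m&(W[...,2]>a)&(W[...,2]<b)];print(a,len(q),q.min(0),q.max(0)) if len(q) else 0
cv2.imwrite('pics/c5.png',cv2.resize(cv2.cvtColor(p,cv2.COLOR_RGB2BGR)[200:300,250:350],None,fx=6,fy=6,interpolation=cv2.INTER_CUBIC))
E
```

```text
time_s: 22.35
tcp_pos: [628.6, 183.7, 292.2]
eef_rot: [0.174, 0.985, 0.001, 0.003]
contact_force: [-1.3, 0.1, 0.2]
finger_gap: 1.0
finger_force: 0.0
105 183 [613.8 170.5 105.7] [643.9 199.2 139.9]
160 130 [611.1 171.6 161.1] [650.8 206.3 182. ]
183 222 [604.4 160.7 183. ] [649.8 206.8 193.1]
```

View pics/c5.png

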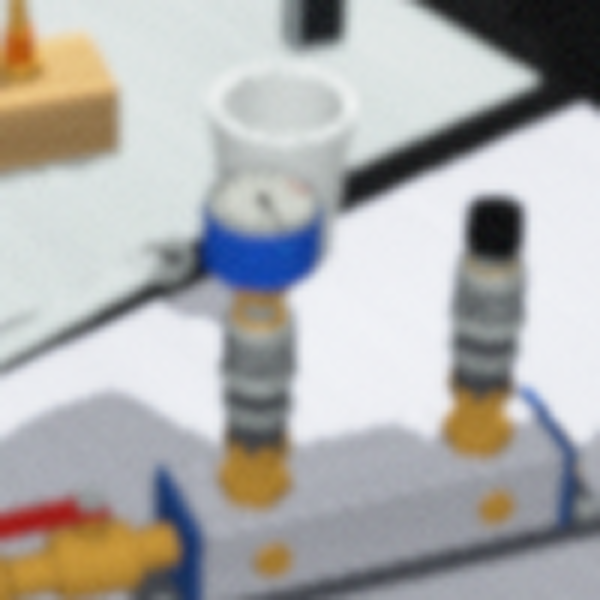

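The crop shows the gauge upright in the coupler, dial up at (265,200), with the sleeve up and the gripper clear. Handing in.

```bash
python3 -c "
from h import *
print(finish_job())"
```

```text
the job is handed in; nothing more can be done
None
```

The job is handed in at about 22 s: the sleeve was latched down first, then the gauge was pressed in until the sleeve sprang up, and it was left plugged in dial up with the gripper clear; `finish_job()` gave no verdict.

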